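Dispense a rubber stopper from the sprung-slide dispenser

TASK

Dispense a rubber stopper from the dispenser with the round clear tube (not the one with the square magazine): pull its sprung slide by the upright black plate straight out to its stop and hold it there for a second, so that the stopper drops into the white catch tray below. Then bring or let the slide spring fully home and let go of it.

Things in the scene. Friction and masses are not known exactly. Their poses are not given: they have to be found in the camera images.
- tube_slide (a joint): Travel (m) of the sprung slide of the round-tube dispenser: 0 home, 0.055 out at its hard stop, moving level along -x of tube_grip. The spring pulls it home with 3 N at home to 6.5 N at the stop; nothing latches. The bottom stopper rides in the slide's pocket and drops into the tray when the slide is about 45 mm out. The other dispenser is alike but has a square magazine.
- tube_grip (a point): Centre of the upright black pull plate on that slide, 96 mm above the table; it travels with the slide. Plate 12 mm thick along its level x axis (the line of pull), 46 mm wide along y, 36 mm high; free all round, pinched from above across its thickness. +x points from the plate to the tube, whose axis is 114 mm behind it at home and whose top is 110 mm above the table.
- tube_tray (a point): Centre of the inner floor of the white catch tray fixed under the front of the round-tube dispenser, 3 mm above the table; tray inside 80 mm along its x axis, 54 mm along y, rim 26 mm above the table. Same axes as tube_grip.
- stopper0_center (a point): Centre of the bottom dark rubber stopper in the round tube, a plain disc 24 mm across and 14 mm high, which sits in the slide's pocket under the tube, 57 mm above the table at the start; three more like it lie on top of it.

How it is judged (in metres and radians):
On the way:
1. the slide of the round-tube dispenser is pulled out to its stop (within 8 mm) and held there for 0.4 s (value of joint tube_slide above 0.047 m), for 0.4 s.
At the end, for the whole second after the job is handed in: The bottom stopper lies in the catch tray (its centre inside the tray's walls and less than 25 mm above the table) and the slide is home again (within 8 mm) (value of joint tube_slide below 0.008 m and x of stopper0_center in the frame of tube_tray between -0.04 and 0.04 m and y of stopper0_center in the frame of tube_tray between -0.027 and 0.027 m and height (world z) of stopper0_center below 0.025 m); the robot touches nothing.
It also fails if it takes over 34 s, if anything falls off the work surface, if the arm or the gripper's body presses on something with over 40 N, if the wrist force passes 120 N, or if a joint passes its speed limit or range.

ROBOT

A 6-joint arm with a two-finger parallel gripper is mounted at the origin on the work surface. World frame = base frame: x ahead of the robot, y to its left, z up, the work surface at z = 0. Lengths are in mm, angles in rad, forces in N, time in s.
With the tool pointing down it reaches from about 350 to 975 mm from the base axis. Payload 7.1 kg.
Tool frame: the origin (TCP) lies between the finger pads; the fingertips stand 8 mm ahead of it and the grasp point (between the pads) lies 11 mm behind it (ctrl.tips_ahead is the distance from the TCP to the fingertips, in mm); y points along the fingers, z is the direction in which the jaws open and shut, and the axes are right-handed (so a half turn about y gives the same grasp; the last joint's range is limited). The gripper opens to 88 mm and grips with 3 to 60 N. Pads are 20 mm wide; open, the fingers measure 115 mm over their backs; the gripper's body (75 mm by 178 mm) begins 61 mm behind the grasp point.
Start: joints at [1.271, 0.423, 1.63, -0, 1.089, -0.019], TCP at [173.171, 600.514, 230.675] pointing down, gripper open.
Joint ranges: [-3, 3], [-0.9, 2.11], [0.09, 2.58], [-1.31, 4.45], [0.11, 2.69], [-2.54, 2.54]. Speed limits (rad/s): [2.39, 2.39, 3.01, 3.14, 3.14, 3.14].

INTERFACE

Orientations are given as a rotation vector (axis times angle).
In Python, from workcell import ctrl gives the robot as it stands.
- The arm moves only by the shell command python3 -m creep 'ROWS'. ROWS is JSON, a list of rows, each an object of numbers: "tx", "ty", "tz": the shift along the world's x, y, z in mm; "rx", "ry", "rz": the turn, a rotation vector about the world's x, y, z in rad; "fingers": the closure in counts, from 0 (fully open) to 255 (shut). A call has 1 to 10 rows; each row is the pose to reach, as a shift and turn from the pose commanded when the call began; what a row does not reach only later rows make up. A row lasts 1/8 s, in which the tool goes at most 62.5 mm and 10.7 degrees, less where a joint would pass 70% of its speed; a pose out of reach is approached as far as the arm can. A call with a gripper value outside its range is refused whole. The fingers move at their own pace and stop on an object; the grip force is fixed at half the most. Time passes only in rows, so rows that repeat a pose let the fingers close. It gives the time, the measured TCP pose, the force and the opening at its end, in the units of the state.
- ctrl.get_obs(): the state, without advancing time (a new reading comes with each control period).
- ctrl.get_image(name): name is "side" or "top" or "wrist"; returns a dict with "pixels" (480x640x3 uint8, blue, green, red), "intrinsics" (3x3 intrinsics, pixels), "k1" (the pictures are not rectified: a ray, as slopes to the right and down, at radius r is drawn at 1 + k1 r^2 times it, then the intrinsics apply), "rvec" (rotation vector, rad) and "tvec" (3), from world to camera coordinates, as OpenCV has them. Camera axes: x right, y down, z forward; pixel columns grow to the right and rows downward; lengths in mm; the calibration is good to about 2 mm. A picture is of the moment at which its call begins. There is no depth.
- ctrl.close_job(): hands the job in, once; it reports no verdict.
The state is a dict: "t": time; "qpos": joint angles; "qvel": joint speeds; "joint_torque": joint torques, N m; "ee_pos": TCP position; "orientation": TCP orientation; "ft_force": force on the tool from outside, world axes, zero at the start; "moment": the same for the moment, N m; "width": finger opening in mm.
Only numpy, scipy, OpenCV 4.12 (cv2) and the standard library are available. Lean on these libraries where they do the work, as an engineer would, in place of code of your own. Each camera call takes 0.05 s, during which the arm holds its last target.

## Working session

There is one attempt and no reset: what is moved stays moved. The work goes in short steps, Python scripts to look and compute and a shell command to move; the robot and the scene stay as the last step left them, time stands still between calls to the robot, and variables do not carry over. Pictures are saved under pics/ and viewed, and the job is handed in when it is done.

```bash
mkdir -p pics; cat > h.py <<'E'
import numpy as np, cv2
from workcell import ctrl
def grab(n,f):
    im=ctrl.get_image(n); cv2.imwrite('pics/'+f+'.png',im['pixels']); np.save('pics/'+f+'.npy',im,allow_pickle=True); return im
def load(f): return np.load('pics/'+f+'.npy',allow_pickle=True).item()
def ray(im,u,v):
    K=np.array(im['intrinsics']); d=np.array([float(im['k1']),0,0,0,0])
    p=cv2.undistortPoints(np.array([[[u,v]]],float),K,d)[0,0]
    R=cv2.Rodrigues(np.array(im['rvec'],float))[0]; t=np.array(im['tvec'],float).ravel()
    return -R.T@t, R.T@np.array([p[0],p[1],1])
def onz(im,u,v,z):
    c,d=ray(im,u,v); return c+d*(z-c[2])/d[2]
def proj(im,P):
    return cv2.projectPoints(np.array(P,float).reshape(-1,1,3),np.array(im['rvec'],float),np.array(im['tvec'],float),np.array(im['intrinsics']),np.array([float(im['k1']),0,0,0,0]))[0][:,0]
E
python3 - <<'E'
from h import *
for n in('side','top','wrist'): grab(n,n+'0')
print(ctrl.get_obs())
E
```

```text
{'t': 0.15, 'qpos': array([ 1.27098103e+00,  4.23671701e-01,  1.63045837e+00, -2.67280992e-05,
        1.08857643e+00, -1.89953280e-02]), 'qvel': array([-3.04039715e-06, -1.46777213e-03, -2.61134754e-03, -3.41544245e-04,
       -8.23646582e-04,  2.05795424e-03]), 'joint_torque': array([-6.07142993e-04, -5.44979703e+01, -2.73917985e+01,  6.43918337e-02,
        2.04047863e-02, -1.20090203e-05]), 'ee_pos': array([173.07934931, 600.15259825, 230.09829711]), 'orientation': array([-1.56063965,  0.22056901, -0.22032732]), 'ft_force': array([-0.40356765,  0.92751787,  1.08051411]), 'moment': array([ 0.02912608, -0.02708274,  0.00062769]), 'width': 87.4526101141945}
```

View pics/top0.png

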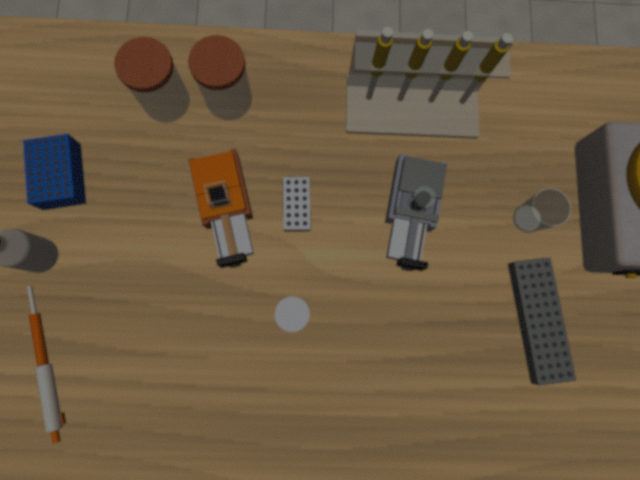

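View pics/side0.png

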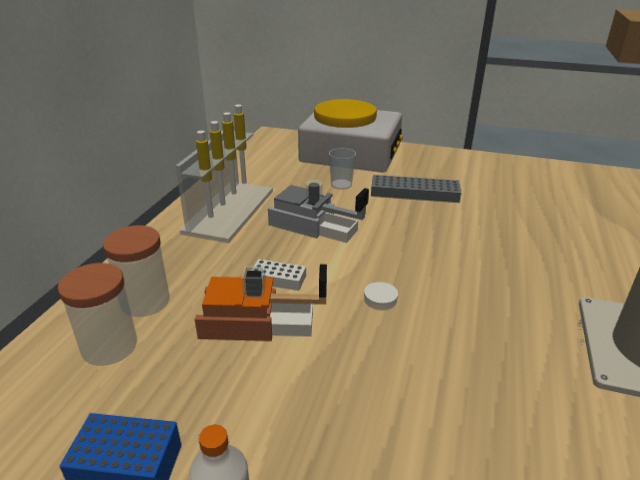

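View pics/wrist0.png

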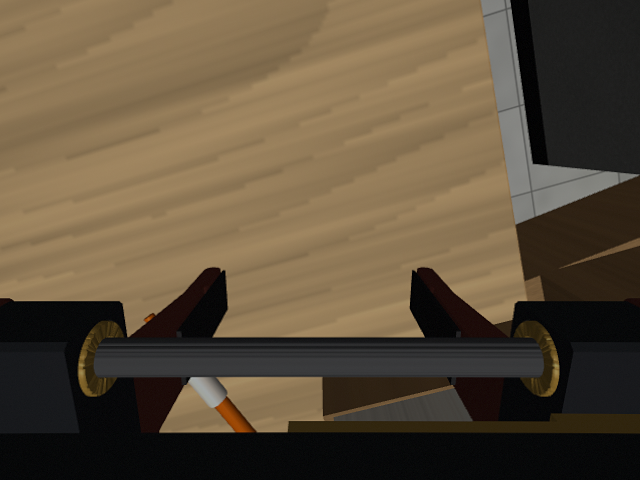

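The top view shows two dispensers. The grey one has the round tube at about (424,198) and its black plate at about (412,264). The orange one has the square magazine at (217,194). In the side view the grey plate is at about (362,200). I'll zoom in on both views.

```bash
python3 - <<'E'
from h import *
a=load('top0'); b=load('side0')
A=cv2.resize(a['pixels'][140:285,370:460],None,fx=4,fy=4,interpolation=cv2.INTER_CUBIC)
B=cv2.resize(b['pixels'][165:245,260:375],None,fx=3.5,fy=3.5,interpolation=cv2.INTER_CUBIC)
c=np.zeros((600,800,3),np.uint8); c[:A.shape[0],:A.shape[1]]=A; c[:B.shape[0],370:370+B.shape[1]]=B
cv2.imwrite('pics/z0.png',np.clip(c.astype(float)*1.6,0,255).astype(np.uint8))
for im,box in((a,(375,250,450,285)),(b,(350,180,375,220))):
    x0,y0,x1,y1=box; g=im['pixels'][y0:y1,x0:x1].max(2)
    m=(g<45).astype(np.uint8); n,l,s,ce=cv2.connectedComponentsWithStats(m)
    for i in range(1,n):
        if s[i,4]>20:
            pts=np.argwhere(l==i)[:,::-1]+[x0,y0]; print(s[i],ce[i]+[x0,y0],cv2.boxPoints(cv2.minAreaRect(pts.astype(np.float32))).tolist())
print('cams',ray(a,320,240),ray(b,320,240))
E
```

```text
[ 23   8  29  12 247] [411.18218623 264.02024291] [[396.48309326171875, 266.572998046875], [398.8426513671875, 256.3482666015625], [426.74151611328125, 262.7864990234375], [424.3819580078125, 273.01123046875]]
[  6   9  12  23 203] [361.45320197 200.03448276] [[356.0, 189.0], [367.0, 189.0], [367.0, 211.0], [356.0, 211.0]]
cams (array([441.82647023, -19.12588997, 838.79428424]), array([ 0.17884301, -0.03172875, -0.98338348])) (array([348.2077531 , 747.51418248, 598.51410117]), array([ 0.24398726, -0.80958004, -0.53446335]))
```

View pics/z0.png

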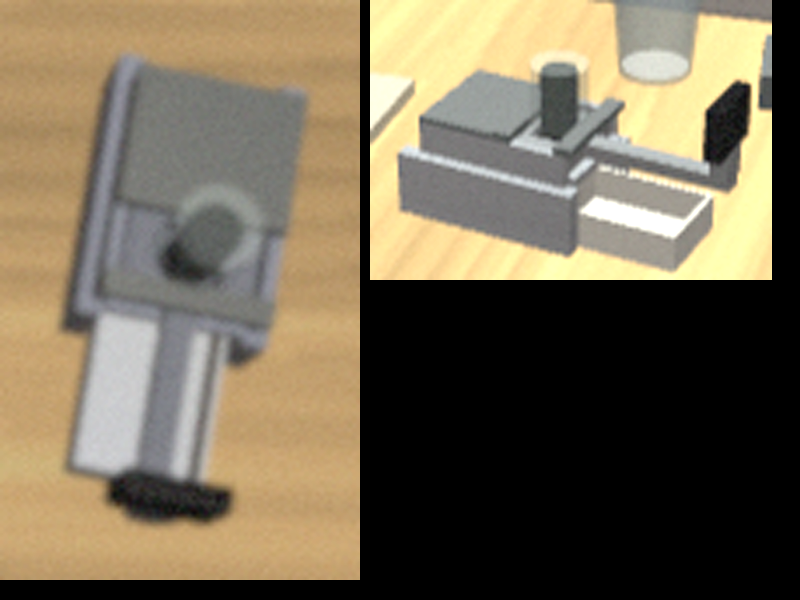

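```bash
python3 - <<'E'
from h import *
a=load('top0'); b=load('side0')
c1,d1=ray(a,411.2,264.0); c2,d2=ray(b,361.45,200.0)
s=np.linalg.lstsq(np.c_[d1,-d2],c2-c1,rcond=None)[0]
p1,p2=c1+s[0]*d1,c2+s[1]*d2; print('tri',p1,p2)
print('top centroid z105',onz(a,411.2,264,105), 'side z96',onz(b,361.45,200.03,96))
T=onz(a,424.6,196,110); print('tube',T)
for z in(96,100): 
  G=onz(a,411.2,264,z);v=T-G;print(z,np.hypot(v[0],v[1]),np.degrees(np.arctan2(v[1],v[0])))
f=lambda x,y:(370+x/4-.4,140+y/4-.4)
# tray rim line left-edge, front corner, cover plate edges
def ang(p,q,z):
  P,Q=onz(a,*f(*p),z),onz(a,*f(*q),z);v=Q-P;print(P,Q,np.degrees(np.arctan2(v[1],v[0])),np.hypot(v[0],v[1]))
ang((68,468),(94,325),26)   # tray left
ang((118,200),(138,70),85); ang((138,70),(306,95),85); ang((108,480),(230,492),114)
E
```

```text
tri [ 542.26942977 -195.78097892   92.87169169] [ 542.20265505 -195.79118755   92.86511776]
top centroid z105 [ 540.63628017 -192.90866026  105.        ] side z96 [ 540.96934982 -189.81198129   96.        ]
tube [ 655.00072378 -215.06923856  110.        ]
96 114.91154524208618 -10.03794890748679
100 115.61008481334751 -10.45372070086711
[ 563.31081847 -166.79540875   26.        ] [ 630.04926699 -178.64492458   26.        ] -10.06803341989445 67.78223613949066
[ 672.01338112 -177.4909798    85.        ] [ 731.32389821 -186.43738295   85.        ] -8.577833690508152 59.98146019516561
[ 731.32389821 -186.43738295   85.        ] [ 722.9894691  -260.54294324   85.        ] -96.4169188800936 74.57276160492424
[ 545.80634027 -167.06122254  114.        ] [ 542.5491511  -216.71772797  114.        ] -93.75290655769876 49.76321747058003
```

```bash
python3 - <<'E'
from h import *
o=ctrl.get_obs(); R=cv2.Rodrigues(o['orientation'])[0]; print(R.round(3)); z=R[:,2]; print(np.degrees(np.arctan2(z[1],z[0])))
E
```

```text
[[ 0.961 -0.     0.277]
 [-0.277 -0.001  0.961]
 [ 0.    -1.    -0.001]]
73.91091169039201
```

```bash
python3 -m creep '[{"tx":26,"ty":-56,"rz":-0.1,"fingers":120},{"tx":52,"ty":-112,"rz":-0.2,"fingers":120},{"tx":78,"ty":-168,"rz":-0.3,"fingers":120},{"tx":104,"ty":-224,"rz":-0.4,"fingers":120},{"tx":130,"ty":-280,"rz":-0.5,"fingers":120},{"tx":156,"ty":-336,"rz":-0.6,"fingers":120},{"tx":182,"ty":-392,"rz":-0.7,"fingers":120},{"tx":208,"ty":-448,"rz":-0.8,"fingers":120},{"tx":234,"ty":-504,"rz":-0.9,"fingers":120},{"tx":260,"ty":-560,"rz":-1.0,"fingers":120}]'
```

```text
schema error: expected keys tx, ty, tz, rx, ry, rz, fingers
```

```bash
python3 -m creep '[{"tx":26,"ty":-56,"rz":-0.12,"fingers":120},{"tx":52,"ty":-112,"rz":-0.24,"fingers":120},{"tx":78,"ty":-168,"rz":-0.36,"fingers":120},{"tx":104,"ty":-224,"rz":-0.45,"fingers":120},{"tx":109,"ty":-234,"tz":-20,"rz":-0.456,"fingers":120},{"tx":109,"ty":-234,"tz":-40,"rz":-0.456,"fingers":120},{"tx":109,"ty":-234,"tz":-40,"rz":-0.456,"fingers":120},{"tx":109,"ty":-234,"tz":-40,"rz":-0.456,"fingers":120}]'
python3 - <<'E'
from h import *
for n in('side','top','wrist'): grab(n,n+'1')
o=ctrl.get_obs(); R=cv2.Rodrigues(o['orientation'])[0]; z=R[:,2]; print(o['t'],o['ee_pos'],R[:,1],o['width'],np.degrees(np.arctan2(z[1],z[0])))
E
```

```text
0.3 [173.11639214 600.35338602 230.41166894] [-1.59644602e-04 -4.96567206e-04 -9.99999864e-01] 87.92089655606607 73.91024959883718schema error: expected keys tx, ty, tz, rx, ry, rz, fingers
```

View pics/wrist1.png

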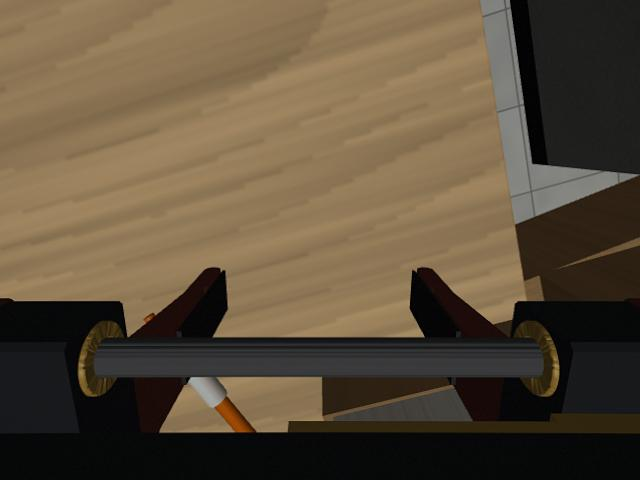

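View pics/side1.png

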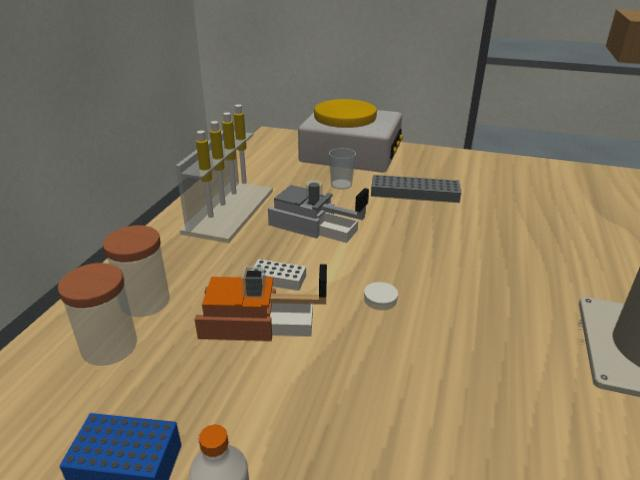

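Nothing moved: every row needs all seven keys.

```bash
python3 -m creep '[{"tx":26,"ty":-56,"tz":0,"rx":0,"ry":0,"rz":-0.1,"fingers":120},{"tx":52,"ty":-112,"tz":0,"rx":0,"ry":0,"rz":-0.2,"fingers":120},{"tx":78,"ty":-168,"tz":0,"rx":0,"ry":0,"rz":-0.3,"fingers":120},{"tx":104,"ty":-224,"tz":0,"rx":0,"ry":0,"rz":-0.4,"fingers":120},{"tx":130,"ty":-280,"tz":0,"rx":0,"ry":0,"rz":-0.5,"fingers":120},{"tx":156,"ty":-336,"tz":0,"rx":0,"ry":0,"rz":-0.6,"fingers":120},{"tx":182,"ty":-392,"tz":0,"rx":0,"ry":0,"rz":-0.7,"fingers":120},{"tx":208,"ty":-448,"tz":0,"rx":0,"ry":0,"rz":-0.8,"fingers":120},{"tx":234,"ty":-504,"tz":0,"rx":0,"ry":0,"rz":-0.9,"fingers":120},{"tx":260,"ty":-560,"tz":0,"rx":0,"ry":0,"rz":-1.0,"fingers":120}]'
```

```text
t: 1.55
ee_pos: [433.9, 38.5, 231.0]
orientation: [-1.33, 0.995, -0.996]
ft_force: [-0.5, 0.2, 0.5]
width: 46.3
```

```bash
python3 -m creep '[{"tx":26,"ty":-56,"tz":0,"rx":0,"ry":0,"rz":-0.12,"fingers":120},{"tx":52,"ty":-112,"tz":0,"rx":0,"ry":0,"rz":-0.24,"fingers":120},{"tx":78,"ty":-168,"tz":0,"rx":0,"ry":0,"rz":-0.36,"fingers":120},{"tx":104,"ty":-224,"tz":0,"rx":0,"ry":0,"rz":-0.45,"fingers":120},{"tx":109,"ty":-234,"tz":-20,"rx":0,"ry":0,"rz":-0.456,"fingers":120},{"tx":109,"ty":-234,"tz":-40,"rx":0,"ry":0,"rz":-0.456,"fingers":120},{"tx":109,"ty":-234,"tz":-40,"rx":0,"ry":0,"rz":-0.456,"fingers":120},{"tx":109,"ty":-234,"tz":-40,"rx":0,"ry":0,"rz":-0.456,"fingers":120}]'
python3 - <<'E'
from h import *
for n in('side','top','wrist'): grab(n,n+'1')
o=ctrl.get_obs(); R=cv2.Rodrigues(o['orientation'])[0]; z=R[:,2]; print(o['t'],o['ee_pos'],R[:,1],o['width'],np.degrees(np.arctan2(z[1],z[0])))
E
```

```text
t: 2.55
ee_pos: [542.1, -192.7, 190.9]
orientation: [-1.127, 1.33, -1.329]
ft_force: [0.1, 0.0, 0.3]
width: 46.6
2.7 [ 542.5877471 -193.1290553  191.5584186] [ 1.28883924e-03 -4.66974073e-04 -9.99999060e-01] 46.767125134374666 -9.462720237843278
```

View pics/wrist1.png

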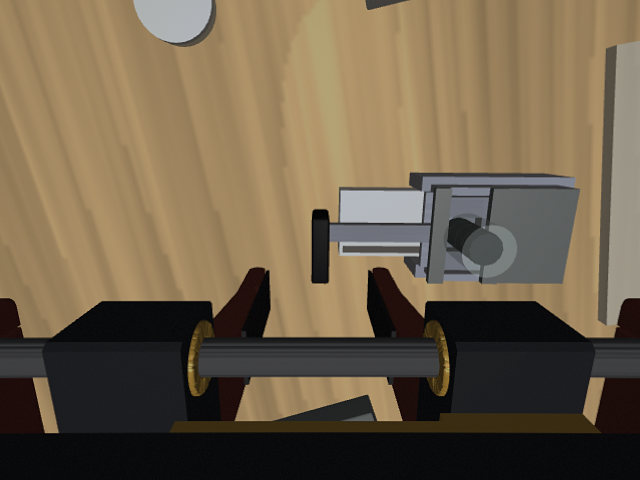

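View pics/side1.png

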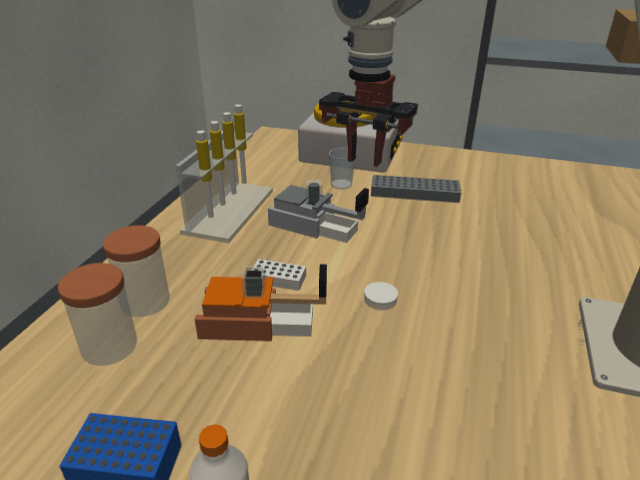

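The wrist view shows the plate centred at about (320,246), upright between the fingertips, with the slide running level to the right. So the yaw matches well. Next I'll get the plate position from this view.

```bash
python3 - <<'E'
from h import *
w=load('wrist1'); g=w['pixels'].max(2)
x0,y0,x1,y1=300,195,345,300
m=(g[y0:y1,x0:x1]<45).astype(np.uint8); n,l,s,ce=cv2.connectedComponentsWithStats(m)
for i in range(1,n):
  if s[i,4]>50: print(s[i],ce[i]+[x0,y0])
z=cv2.resize(w['pixels'][y0:y1,x0:x1],None,fx=5,fy=5); cv2.imwrite('pics/z1.png',np.clip(z*2.5,0,255).astype(np.uint8))
for p in((312,210),(329,210),(312,283),(329,283),(320.5,246)): print(p,onz(w,*p,114).round(1))
# slide bar edge
for a,b in(((332,223.5),(426,222.5)),((332,241.5),(426,242))):
  P,Q=onz(w,*a,70),onz(w,*b,70);v=Q-P;print(P,Q,np.degrees(np.arctan2(v[1],v[0])))
print(onz(w,489,251,110), ray(w,320,240)[0])
E
```

```text
[  12   15   18   73 1213] [319.88375927 245.87963726]
(312, 210) [ 543.7 -167.6  114. ]
(329, 210) [ 554.5 -169.4  114. ]
(312, 283) [ 535.3 -217.1  114. ]
(329, 283) [ 546.7 -219.   114. ]
(320.5, 246) [ 545.2 -192.3  114. ]
[ 555.23075023 -188.41869245   70.        ] [ 627.00852399 -199.5808006    70.        ] -8.839224415944003
[ 552.99912075 -202.68224196   70.        ] [ 625.5890558  -215.19101221   70.        ] -9.7772438174921
[ 656.45921542 -215.51965212  110.        ] [ 554.24957114 -126.2989725   345.31290838]
```

View pics/z1.png

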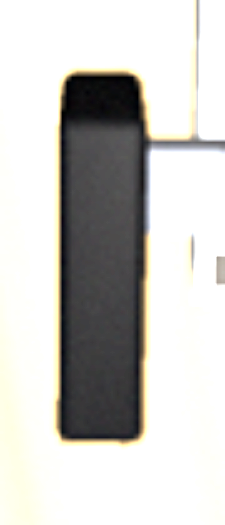

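```bash
python3 -m creep '[{"tx":2,"ty":-2.5,"tz":-25,"rx":0,"ry":0,"rz":0,"fingers":120},{"tx":2,"ty":-2.5,"tz":-50,"rx":0,"ry":0,"rz":0,"fingers":120},{"tx":2,"ty":-2.5,"tz":-70,"rx":0,"ry":0,"rz":0,"fingers":120},{"tx":2,"ty":-2.5,"tz":-85,"rx":0,"ry":0,"rz":0,"fingers":120},{"tx":2,"ty":-2.5,"tz":-95,"rx":0,"ry":0,"rz":0,"fingers":120},{"tx":2,"ty":-2.5,"tz":-100,"rx":0,"ry":0,"rz":0,"fingers":120},{"tx":2,"ty":-2.5,"tz":-100,"rx":0,"ry":0,"rz":0,"fingers":120}]'
python3 - <<'E'
from h import *
grab('wrist','wrist2'); grab('side','side2')
E
```

```text
t: 3.58
ee_pos: [544.2, -196.0, 90.7]
orientation: [-1.126, 1.33, -1.33]
ft_force: [0.5, 0.4, 0.1]
width: 46.2
```

View pics/wrist2.png

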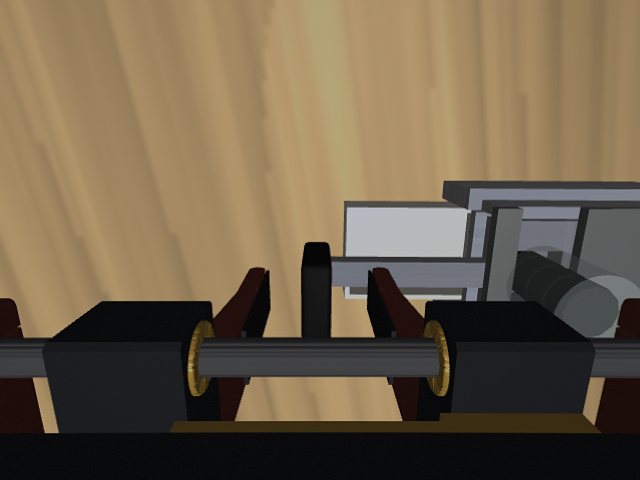

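View pics/side2.png

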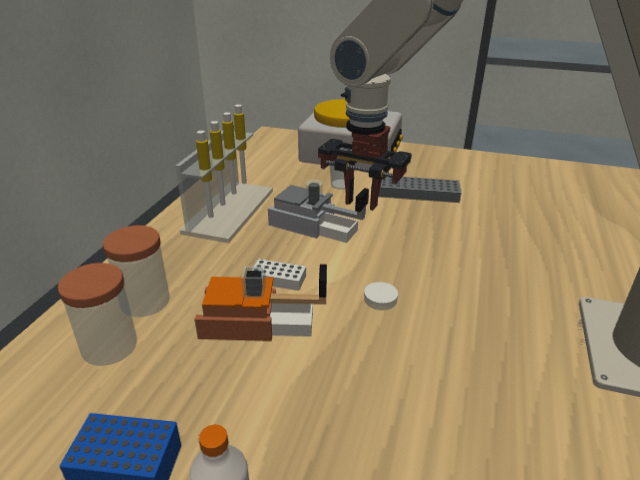

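The plate stands between the open fingers: it spans columns 302–331 in the wrist view, with the fingers at about 268 and 368, so it is centred. There is no contact force. Closing now.

```bash
python3 -m creep '[{"tx":0,"ty":0,"tz":0,"rx":0,"ry":0,"rz":0,"fingers":255},{"tx":0,"ty":0,"tz":0,"rx":0,"ry":0,"rz":0,"fingers":255},{"tx":0,"ty":0,"tz":0,"rx":0,"ry":0,"rz":0,"fingers":255},{"tx":0,"ty":0,"tz":0,"rx":0,"ry":0,"rz":0,"fingers":255},{"tx":0,"ty":0,"tz":0,"rx":0,"ry":0,"rz":0,"fingers":255},{"tx":0,"ty":0,"tz":0,"rx":0,"ry":0,"rz":0,"fingers":255}]'
```

```text
t: 4.42
ee_pos: [543.4, -195.8, 90.7]
orientation: [-1.127, 1.332, -1.33]
ft_force: [-5.1, -0.3, 5.3]
width: 11.8
```

```bash
python3 -m creep '[{"tx":-8,"ty":1.3,"tz":0,"rx":0,"ry":0,"rz":0,"fingers":255},{"tx":-16,"ty":2.6,"tz":0,"rx":0,"ry":0,"rz":0,"fingers":255},{"tx":-24,"ty":4,"tz":0,"rx":0,"ry":0,"rz":0,"fingers":255},{"tx":-32,"ty":5.3,"tz":0,"rx":0,"ry":0,"rz":0,"fingers":255},{"tx":-40,"ty":6.6,"tz":0,"rx":0,"ry":0,"rz":0,"fingers":255},{"tx":-46,"ty":7.6,"tz":0,"rx":0,"ry":0,"rz":0,"fingers":255},{"tx":-50,"ty":8.3,"tz":0,"rx":0,"ry":0,"rz":0,"fingers":255},{"tx":-52,"ty":8.6,"tz":0,"rx":0,"ry":0,"rz":0,"fingers":255},{"tx":-52,"ty":8.6,"tz":0,"rx":0,"ry":0,"rz":0,"fingers":255}]'
python3 - <<'E'
from h import *
grab('wrist','wrist3'); grab('side','side3')
E
```

```text
t: 5.55
ee_pos: [493.4, -187.2, 90.7]
orientation: [-1.124, 1.328, -1.332]
ft_force: [6.4, 2.9, -4.9]
width: 11.8
```

View pics/wrist3.png

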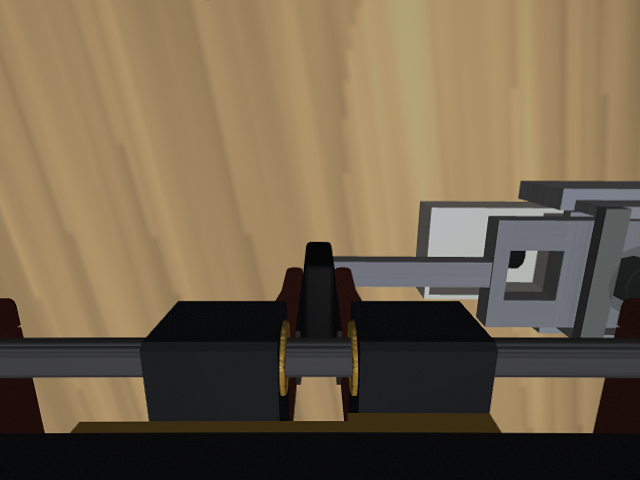

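View pics/side3.png

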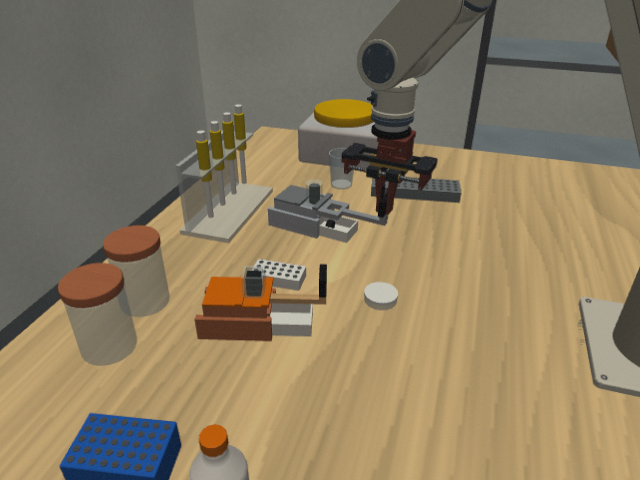

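The slide is out: its pocket is empty at about (528,270) in the wrist view, and the stopper shows in the tray at about (331,224) in the side view. Travel is about 51 mm by the TCP. I'll pull the last few mm to the stop and hold.

```bash
python3 -m creep '[{"tx":-1.5,"ty":0.2,"tz":0,"rx":0,"ry":0,"rz":0,"fingers":255},{"tx":-3,"ty":0.5,"tz":0,"rx":0,"ry":0,"rz":0,"fingers":255},{"tx":-3,"ty":0.5,"tz":0,"rx":0,"ry":0,"rz":0,"fingers":255},{"tx":-3,"ty":0.5,"tz":0,"rx":0,"ry":0,"rz":0,"fingers":255},{"tx":-3,"ty":0.5,"tz":0,"rx":0,"ry":0,"rz":0,"fingers":255},{"tx":-3,"ty":0.5,"tz":0,"rx":0,"ry":0,"rz":0,"fingers":255},{"tx":-3,"ty":0.5,"tz":0,"rx":0,"ry":0,"rz":0,"fingers":255},{"tx":-3,"ty":0.5,"tz":0,"rx":0,"ry":0,"rz":0,"fingers":255},{"tx":-3,"ty":0.5,"tz":0,"rx":0,"ry":0,"rz":0,"fingers":255},{"tx":-3,"ty":0.5,"tz":0,"rx":0,"ry":0,"rz":0,"fingers":255}]'
```

```text
t: 6.9
ee_pos: [490.6, -186.7, 90.7]
orientation: [-1.123, 1.328, -1.332]
ft_force: [7.0, 2.9, -5.2]
width: 11.8
```

```bash
python3 -m creep '[{"tx":8,"ty":-1.3,"tz":0,"rx":0,"ry":0,"rz":0,"fingers":255},{"tx":16,"ty":-2.6,"tz":0,"rx":0,"ry":0,"rz":0,"fingers":255},{"tx":24,"ty":-4,"tz":0,"rx":0,"ry":0,"rz":0,"fingers":255},{"tx":32,"ty":-5.3,"tz":0,"rx":0,"ry":0,"rz":0,"fingers":255},{"tx":40,"ty":-6.6,"tz":0,"rx":0,"ry":0,"rz":0,"fingers":255},{"tx":47,"ty":-7.8,"tz":0,"rx":0,"ry":0,"rz":0,"fingers":255},{"tx":52,"ty":-8.6,"tz":0,"rx":0,"ry":0,"rz":0,"fingers":255},{"tx":54.5,"ty":-9.1,"tz":0,"rx":0,"ry":0,"rz":0,"fingers":255},{"tx":54.5,"ty":-9.1,"tz":0,"rx":0,"ry":0,"rz":0,"fingers":255}]'
```

```text
t: 8.02
ee_pos: [543.3, -195.9, 90.7]
orientation: [-1.126, 1.331, -1.33]
ft_force: [0.6, 1.9, 1.4]
width: 11.6
```

```bash
python3 -m creep '[{"tx":0,"ty":0,"tz":0,"rx":0,"ry":0,"rz":0,"fingers":120},{"tx":0,"ty":0,"tz":0,"rx":0,"ry":0,"rz":0,"fingers":120},{"tx":0,"ty":0,"tz":0,"rx":0,"ry":0,"rz":0,"fingers":120},{"tx":0,"ty":0,"tz":0,"rx":0,"ry":0,"rz":0,"fingers":120},{"tx":0,"ty":0,"tz":0,"rx":0,"ry":0,"rz":0,"fingers":120},{"tx":0,"ty":0,"tz":0,"rx":0,"ry":0,"rz":0,"fingers":120}]'
```

```text
t: 8.78
ee_pos: [543.7, -196.0, 90.7]
orientation: [-1.126, 1.33, -1.33]
ft_force: [0.3, 0.1, -0.2]
width: 46.6
```

Now straight up 120 mm.

```bash
python3 -m creep '[{"tx":0,"ty":0,"tz":10,"rx":0,"ry":0,"rz":0,"fingers":120},{"tx":0,"ty":0,"tz":30,"rx":0,"ry":0,"rz":0,"fingers":120},{"tx":0,"ty":0,"tz":60,"rx":0,"ry":0,"rz":0,"fingers":120},{"tx":0,"ty":0,"tz":90,"rx":0,"ry":0,"rz":0,"fingers":120},{"tx":0,"ty":0,"tz":120,"rx":0,"ry":0,"rz":0,"fingers":120},{"tx":0,"ty":0,"tz":120,"rx":0,"ry":0,"rz":0,"fingers":120},{"tx":0,"ty":0,"tz":120,"rx":0,"ry":0,"rz":0,"fingers":120}]'
python3 - <<'E'
from h import *
w=grab('wrist','wrist4'); s=grab('side','side4')
A=w['pixels'][130:330,280:600]; B=cv2.resize(s['pixels'][165:245,260:375],None,fx=3.4,fy=3.4)
c=np.zeros((600,800,3),np.uint8); c[:300,:480]=cv2.resize(A,(480,300)); c[310:310+B.shape[0],:B.shape[1]]=B
cv2.imwrite('pics/z4.png',np.clip(c*1.6,0,255).astype(np.uint8))
g=s['pixels'][180:220,350:375].max(2)<45; p=np.argwhere(g); print(len(p),p.mean(0)[::-1]+[350,180])
print(ctrl.get_obs()['t'],ctrl.get_obs()['ft_force'])
E
```

```text
t: 9.65
ee_pos: [543.2, -195.8, 210.3]
orientation: [-1.126, 1.331, -1.33]
ft_force: [-0.1, -1.1, -0.1]
width: 46.6
202 [361.45049505 199.99009901]
9.75 [-0.32368792 -0.14180035 -0.2349522 ]
```

View pics/z4.png

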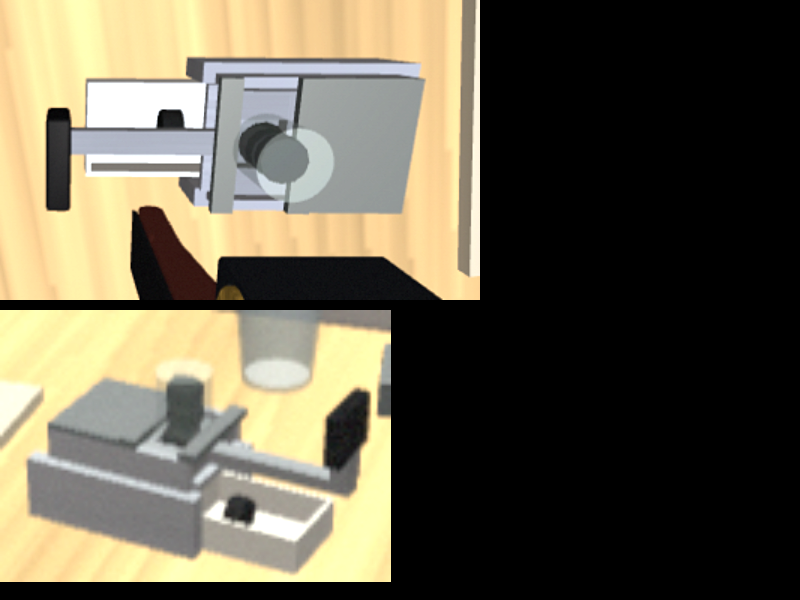

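The plate is back at exactly its starting pixel in the side view, (361.45,200.0), and the fingers are clear. The stopper is in the tray and looks like it is standing on edge, so I'll check its position and that it is still.

```bash
python3 - <<'E'
from h import *
s5=grab('side','side5'); s4=load('side4'); s3=load('side3')
C=np.array([544,-196.]); x=np.array([np.cos(np.radians(-9.4)),np.sin(np.radians(-9.4))]); y=np.array([-x[1],x[0]])
for s in(s3,s4,s5):
  g=s['pixels'][216:232,322:340].max(2)<60; p=np.argwhere(g); u=p.mean(0)[::-1]+[322,216]
  P=onz(s,*u,16); v=P[:2]-C; print(len(p),u,P, 'rel grip',v@x,v@y)
# tray rim corner pixels (side) for reference
t=load('wrist4')
for q in((280+86/1.5,130+80/1.5),(280+200/1.5,130+80/1.5),(280+86/1.5,130+176/1.5)):
  v=onz(t,*q,26)[:2]-C; print('tray',v@x,v@y)
E
```

```text
54 [330.2962963  223.22222222] [ 612.81180435 -209.23705724   16.        ] rel grip 70.04976567569494 -1.8205580176256284
54 [330.2962963  223.22222222] [ 612.81180435 -209.23705724   16.        ] rel grip 70.04976567569494 -1.8205580176256284
56 [330.28571429 223.25      ] [ 612.80030556 -209.11161903   16.        ] rel grip 70.01793397045257 -1.6986822159516983
tray 17.798274289878453 30.740704799675754
tray 87.94412610015867 30.60485121680324
tray 18.510943090523906 -30.795989665364154
```

```bash
python3 -c "
from workcell import ctrl
print(ctrl.close_job())"
```

```text
the job is handed in; nothing more can be done
None
```

The stopper from the round-tube dispenser is in its catch tray, the slide is home and released, and I handed the job in at about 10 s; no verdict was reported.

- **Pull:** I pinched the plate from above and drew the slide out about 53 mm by the tool position. I held it for about 1 s against roughly 7 N, close to the spring's force at the stop. I did not see a distinct jump in force at the hard stop, but the travel was clear of the 47 mm needed.
- **Return:** I brought the slide home under grip, opened the fingers and lifted 120 mm straight up. The plate was back at its starting pixel in the side view, and the wrist force was about zero.
- **Stopper:** It lies roughly 10 mm behind the tray centre and 2 mm to the side, well inside the walls. It appears to stand on its edge rather than flat, with its centre about 15 mm above the table, and it did not move between pictures.

The only error was my first move call, which was refused because its rows lacked some keys; the arm did not move.

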